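# Start the microcentrifuge

## Robot

A 6-joint arm with a two-finger parallel gripper is mounted at the origin on the work surface. World frame = base frame: x ahead of the robot, y to its left, z up, the work surface at z = 0. Lengths are in mm, angles in rad, forces in N, time in s.
With the tool pointing down it reaches from about 425 to 950 mm from the base axis. Payload 3.5 kg.
Tool frame: the origin (TCP) lies on the front face of the gripper's body, between the roots of the fingers; the fingertips stand robot.tip_extent ahead of it and the grasp point (between the pads) lies 54 mm ahead of it (robot.tip_extent is the distance from the TCP to the fingertips, in mm); z points along the fingers, y is the line along which they close (so a half turn about z gives the same grasp; the last joint's range is limited). The gripper opens to 85 mm and grips with 20 to 120 N. Pads are 22 mm wide; open, the fingers measure 114 mm over their backs; the gripper's body (76 mm by 85 mm) begins 54 mm behind the grasp point. The pads swing forward as they close: fully open they stand 13 mm farther back than shut.
Start: joints at [0.992, 0.286, 1.577, -0, 1.279, -0.15], TCP at [280.615, 613.891, 303.925] pointing down, gripper open.
Joint ranges: [-2.77, 2.77], [-0.9, 2.22], [0.21, 2.48], [-1.53, 4.67], [0.24, 2.81], [-2.84, 2.84]. Speed limits (rad/s): [2.79, 2.79, 3.14, 3.14, 3.14, 3.14].

## Interface

Orientations are given as [roll, pitch, yaw] about the fixed x, y, z axes, in that order (R = Rz(yaw) Ry(pitch) Rx(roll)).
In Python, from rig import robot gives the robot as it stands. The module is installed in compiled form; this text tells all that it offers.
- The arm moves only by the shell command python3 -m jog 'ROWS' [FORCE]. ROWS is a JSON object of lists of equal length, an entry for each row: "rot": the turn, a rotation vector about the tool's x, y, z in degrees, a list of three; "dp": the shift along the tool's x, y, z in mm, a list of three; "claw": the finger opening in mm, from 0 to 85.4. A call has 1 to 10 rows; each row is the pose to reach, as a shift and turn from the pose commanded when the call began, along the tool's axes at that moment; what a row does not reach only later rows make up. A row lasts 1/12 s, in which the tool goes at most 41.7 mm and 7.16 degrees, less where a joint would pass 70% of its speed; a pose out of reach is approached as far as the arm can. A call with a gripper value outside its range is refused whole. The fingers move at their own pace and stop on an object; FORCE is the grip in N (left out, the last holds). Time passes only in rows, so rows that repeat a pose let the fingers close. It gives the time, the measured TCP pose, the force, the opening and the grip force at its end, in the units of the state.
- robot.get_obs(): the state, without advancing time (a new reading comes with each control period).
- robot.capture(name): name is "scene" or "top"; returns the picture (384x512x3 uint8, red, green, blue); there is no depth.
- robot.get_calibration(name): a dict with "intrinsics" (3x3 intrinsics, pixels), "xyz" and "orientation" of the camera in the world. Camera axes: x right, y up, looking along -z (the intrinsics and any distortion apply to the point x, -y, -z); pixel columns grow to the right and rows downward; lengths in mm; the calibration is good to about 2 mm. A picture is of the moment at which its call begins. get_calibration takes no time and is no camera call.
- robot.job_done(): hands the job in; it is judged then, once.
The state is a dict: "clock": time; "joints": joint angles; "dq": joint speeds; "joint_efforts": joint torques, N m; "tcp_pos": TCP position; "orientation": TCP orientation; "force": force on the tool from outside, world axes, zero at the start; "wrist_torque": the same for the moment, N m; "grip_width": opening from 0.0 (shut) to 1.0 (fully open); "grasp_force": force on a finger pad.
Only numpy, scipy, OpenCV 4.12 (cv2) and the standard library are available. Lean on these libraries where they do the work, as an engineer would, in place of code of your own. Each camera call takes 0.05 s, during which the arm holds its last target. There are 200 camera calls.

## Task

The tubes are already in the rotor of the bench microcentrifuge, so set it running with light touches of the fingertips: tap the upward-pointing triangular key to add a minute while the lid is still open, then push the lid down until it is fully shut, then tap the long bar-shaped start key. Press gently, press no other key, keep out of the rotor, and leave the tube rack, the bottle and the marker where they are.

Things in the scene. Friction and masses are not known exactly. Their poses are not given: they have to be found in the camera images.
- centrifuge: white bench microcentrifuge, fixed, 260 mm deep (x), 226 wide (y), 105 high to its deck, 126 with lid shut. Origin: centre of its underside on the bench; -x is its front. The front 75 mm of its top is a panel rising at 20 degrees from 78 mm height in front to 105 at the deck: dark display on the +y half, four dark keys on the rest. Behind it, the flat deck with the rotor bowl under the lid.
- up_key_top (a point): centre of the top of the up key: a triangle 19 mm from base to point, pointing up the slope, mid-width on the panel near its upper edge. z axis = outward normal of the panel (20 degrees off vertical, leaning to the front), x = up the slope. All four keys have flat tops 8 mm proud of the panel and go down 3 mm along the normal on springs (1 N to start, 6 N at the bottom, then a hard stop).
- down_key_top (a point): centre of the top face of the down key: the same triangle pointing down the slope, 42 mm below the up key on the panel. Not to be pressed. Axes as for the up key.
- start_key_top (a point): centre of the top face of the start key: the long bar, 36 mm up the slope by 16 mm wide, 48 mm to the -y side of the two triangles, half-way up the panel. Axes as for the up key.
- release_key_top (a point): centre of the top face of the lid-release key: small round key of 16 mm diameter, 46 mm beyond the start key to the -y side. Not to be pressed. Axes as for the up key.
- up_key (a joint): travel of the up key in m: 0 = up, 0.003 = fully down; counts as pressed beyond 0.002
- down_key (a joint): travel of the down key in m, likewise
- start_key (a joint): travel of the start key in m, likewise; counts as pressed beyond 0.002
- release_key (a joint): travel of the lid-release key in m, likewise
- lid (a joint): opening angle of the lid in rad: 0 = fully shut on the deck, stands between 0.8 and 1.1 at the start (limit 1.5). The stiff hinge lets the lid stay at any angle and needs about 1 to 2 N at the front edge; it has no catch, stays shut when let go, and its rubber seal gives about 1 mm per 7 N at the front edge.
- lid_hinge (a point): point on the lid's hinge axis, in the middle of the lid's back edge, 106 mm above the bench. Axes turn with the lid: x runs from the front edge to the hinge, y along the hinge axis, z out of the lid's top face.
- lid_press (a point): point on the top face of the lid, on its centre line, 20 mm behind its front edge: 138 mm in front of the hinge axis (lid's -x) and 20 mm above it (lid's +z). The lid is pale grey, 196 mm wide, 17 mm thick, with a 60 mm wide lip 12 mm beyond the middle of its front edge and a dark round port in its middle. Axes as for lid_hinge.
- rotor: dark steel rotor of 120 mm diameter with twelve capped microtubes, in the bowl under the lid; its top is below the deck. Origin at the centre of its underside. Not to be touched.
- tube_rack: loose yellow rack of white-capped tubes, 176 mm (its x) by 71 mm by 99 mm high, beside the centrifuge; origin at the centre of its underside. Leave alone.
- bottle: loose white bottle with a blue cap, 60 mm diameter, 135 mm high, on the other side of the centrifuge; origin at the centre of its underside. Leave alone.
- marker: loose black marker pen lying on the bench, 135 mm long (its x), 13 mm thick; origin under the middle of its length. Leave alone.

How it is judged:
By the outcome, as a careful person would: the job done as asked, in the order asked, and still so for the second after the job is handed in, with the robot touching nothing.
It also fails if it takes over 54 s, if anything falls off the work surface, if the arm or the gripper's body presses on something with over 40 N, if the wrist force passes 120 N, or if a joint passes its speed limit or range.

## Working session

There is one attempt and no reset: what is moved stays moved. The work goes in short steps, Python scripts to look and compute and a shell command to move; the robot and the scene stay as the last step left them, time stands still between calls to the robot, and variables do not carry over. Pictures are saved under pics/ and viewed, at most 10 in all, crops included, and the job is handed in when it is done.

```bash
mkdir -p pics; python3 - <<'E'
from rig import robot
import cv2
for n in("scene","top"):
    cv2.imwrite(f"pics/{n}0.png",robot.capture(n)[:,:,::-1]); print(robot.get_calibration(n))
print(robot.get_obs(),robot.tip_extent)
E
```

```text
{'intrinsics': array([[413.48517825,   0.        , 252.63353878],
       [  0.        , 413.48517825, 198.6558859 ],
       [  0.        ,   0.        ,   1.        ]]), 'xyz': array([965.82266849, 748.01239843, 704.40114462]), 'orientation': array([ 0.93264201, -0.02083051,  2.67515358])}
{'intrinsics': array([[400.11600369,   0.        , 251.26649188],
       [  0.        , 400.11600369, 189.70788983],
       [  0.        ,   0.        ,   1.        ]]), 'xyz': array([437.46620876,   6.57338941, 879.67193787]), 'orientation': array([ 0.20757392, -0.00160683, -1.3803576 ])}
{'clock': 0.1, 'joints': array([ 9.92010277e-01,  2.87143722e-01,  1.57803936e+00,  2.31123726e-05,
        1.27860875e+00, -1.49974702e-01]), 'dq': array([-3.10854867e-05, -3.71387928e-03, -3.64158147e-03, -7.24642309e-04,
        2.03013087e-03,  2.76897356e-04]), 'joint_efforts': array([ 5.58216307e-04, -4.07297087e+01, -2.93698847e+01, -1.35006062e-04,
        3.45230292e-03, -2.81318273e-05]), 'tcp_pos': array([280.3681824 , 613.53344943, 302.63614657]), 'orientation': array([-3.13942146e+00, -3.50456392e-04,  2.71277424e+00]), 'force': array([ 0.86440283,  0.44323854, -0.13946478]), 'wrist_torque': array([-0.03793537, -0.00272884, -0.0013612 ]), 'grasp_force': 0.0, 'grip_width': 1.0036991802515494} 72.6
```

View pics/scene0.png

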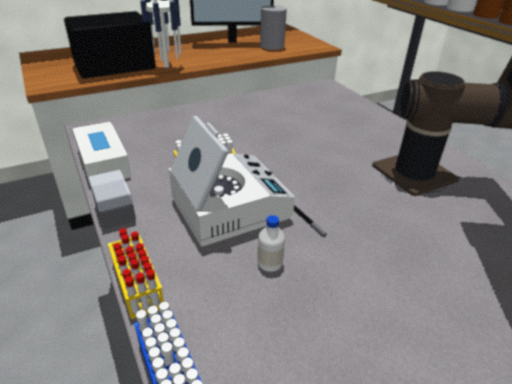

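View pics/top0.png

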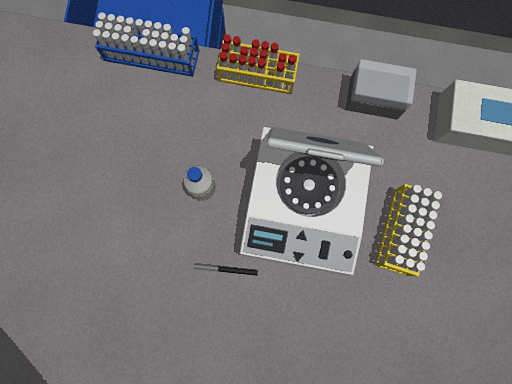

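The top view shows the panel keys: up (302,235), down (298,257), start (324,249), release (348,254). The lid's front edge runs (268,145)-(382,162), with the bottle at (198,182). In the scene view the open lid stands at about (200,160) and the keys near (255,165). Next I'll find the keys by mask in both views.

```bash
cat > h.py <<'E'
import numpy as np,cv2
from rig import robot
from scipy.spatial.transform import Rotation as R
def ray(n,u,v):
    c=robot.get_calibration(n);K=c["intrinsics"]
    d=np.array([(u-K[0,2])/K[0,0],-(v-K[1,2])/K[1,1],-1.])
    return np.array(c["xyz"]),R.from_euler("xyz",c["orientation"]).as_matrix()@(d/np.linalg.norm(d))
def onz(n,u,v,z):
    o,d=ray(n,u,v); return o+d*(z-o[2])/d[2]
def tri(a,b):
    (o,d),(p,e)=ray("top",*a),ray("scene",*b)
    s=np.linalg.lstsq(np.c_[d,-e],p-o,rcond=None)[0]
    return (o+d*s[0]+p+e*s[1])/2,np.linalg.norm(o+d*s[0]-p-e*s[1])
def proj(n,P):
    c=robot.get_calibration(n);K=c["intrinsics"]
    q=R.from_euler("xyz",c["orientation"]).as_matrix().T@(np.asarray(P)-c["xyz"])
    return np.array([K[0,2]-K[0,0]*q[0]/q[2],K[1,2]+K[1,1]*q[1]/q[2]])
E
python3 - <<'E'
from h import *
t=cv2.imread("pics/top0.png");s=cv2.imread("pics/scene0.png")
def blobs(im,x0,x1,y0,y1,th):
    g=cv2.cvtColor(im[y0:y1,x0:x1],cv2.COLOR_BGR2GRAY)
    n,l,st,c=cv2.connectedComponentsWithStats((g<th).astype(np.uint8))
    for i in range(1,n):
        if 8<st[i,4]<900: print(st[i,:5]+[x0,y0,0,0,0],c[i]+[x0,y0])
print("top");blobs(t,240,362,216,275,75)
print("scene");blobs(s,225,300,140,205,75)
k=4
a=cv2.resize(t[120:280,235:395],None,fx=3.5,fy=3.5,interpolation=cv2.INTER_CUBIC)[:,:395*1]
cv2.imwrite("pics/c_top.png",cv2.resize(t[120:280,235:395],None,fx=3.7,fy=3.7,interpolation=2))
cv2.imwrite("pics/c_sc.png",cv2.resize(s[110:245,160:310],None,fx=4.4,fy=4.4,interpolation=2))
E
```

```text
top
[240 216   6  30  82] [241.52439024 226.85365854]
[247 225  41  28 576] [267.24652778 239.31076389]
[296 231  10  10  53] [301.20754717 236.03773585]
[318 241  12  18 151] [323.84768212 249.59602649]
[343 250   9   9  55] [347.30909091 254.12727273]
[293 252  11  10  56] [297.60714286 255.39285714]
[240 268  18   7 104] [248.20192308 271.21153846]
scene
[248 163  11   3  28] [253.42857143 163.92857143]
[254 171   5   3  11] [256. 172.]
[266 171   5   4  13] [268.23076923 172.69230769]
[225 177   8  17  81] [227.72839506 186.22222222]
[269 180   6   5  17] [272.         181.52941176]
[266 184   9   8   9] [270.         187.88888889]
[277 190   8   3  18] [280.16666667 191.27777778]
```

View pics/c_top.png

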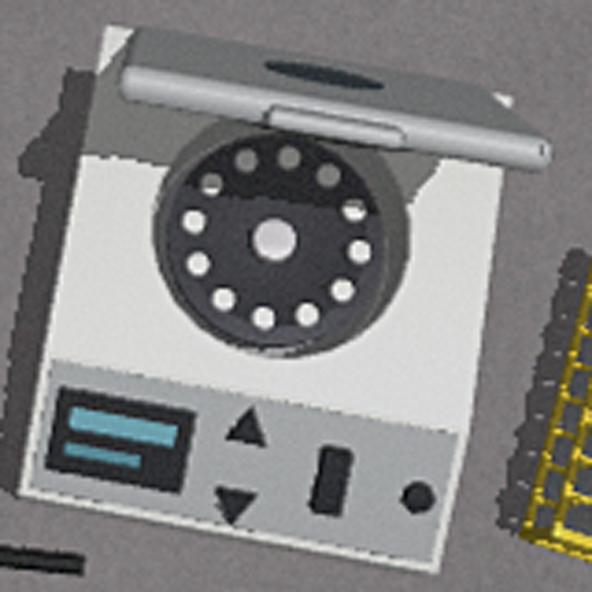

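View pics/c_sc.png

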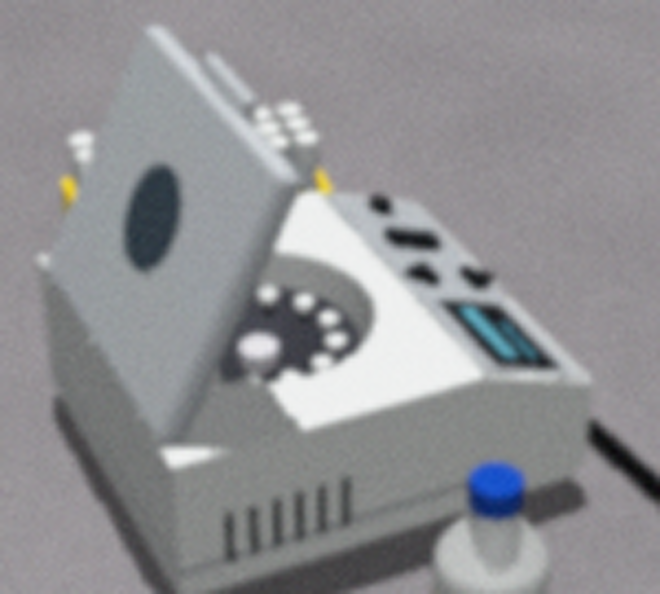

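The crops show the up triangle, bar, round and down keys clearly. The lid's front edge is in the top crop from (125,80) to (548,155), with the lip at (268,110)-(405,140). In the scene crop its front top edge runs (150,30)-(295,180).

```bash
python3 - <<'E'
from h import *
T=dict(up=(301.2,236.0),down=(297.6,255.4),start=(323.85,249.6),rel=(347.3,254.1))
S=dict(up=(256,172),down=(268.2,172.5),start=(253.6,164),rel=(246.4,156.3))
Z=dict(up=106.2,down=91.8,start=99,rel=99)
P={}
for k in T:
    p,e=tri(T[k],S[k]);P[k]=onz("top",*T[k],Z[k]);print(k,p.round(1),"gap",e.round(1),"top@z",P[k].round(1),"scene@z",onz("scene",*S[k],Z[k]).round(1))
d=P["up"]-P["down"];e=P["rel"]-P["start"]
print(np.linalg.norm(d),np.degrees(np.arctan2(d[1],d[0])),np.linalg.norm(e),np.degrees(np.arctan2(e[1],e[0]))+90)
# lid lip: front edge corners in both views
tc=lambda x,y:(235+x/3.7,120+y/3.7); sc=lambda x,y:(160+x/4.4,110+y/4.4)
for n,a,b in(("lid -y front corner",tc(546,143),sc(150,30)),("lid +y front corner",tc(126,72),sc(297,180)),("lip -y",tc(405,128),sc(207,55)),("lip +y",tc(270,108),sc(253,100))):
    p,g=tri(a,b);print(n,p.round(1),g.round(1))
o=robot.get_obs();print(R.from_euler("xyz",o["orientation"]).as_matrix().round(3))
E
```

```text
up [526.8 -76.1 101.4] gap 0.2 top@z [526.3 -75.7 106.2] scene@z [530.2 -69.5 106.2]
down [489.2 -76.5  89.4] gap 1.0 top@z [489.5 -76.5  91.8] scene@z [490.7 -72.9  91.8]
start [ 509.7 -124.2   95.1] gap 0.5 top@z [ 509.6 -123.7   99. ] scene@z [ 512.5 -118.4   99. ]
rel [ 509.7 -170.2   95.2] gap 0.7 top@z [ 509.6 -169.5   99. ] scene@z [ 512.4 -164.1   99. ]
39.550952206486095 1.2893112375811664 45.74828003361705 0.08014558362890511
lid -y front corner [ 659.1 -170.2  247.8] 2.7
lid +y front corner [654.   19.8 248.5] 7.2
lip -y [ 649.8 -105.5  259.3] 3.5
lip +y [647.6 -46.2 259.6] 3.3
[[-0.909  0.416 -0.001]
 [ 0.416  0.909 -0.002]
 [ 0.    -0.002 -1.   ]]
```

```bash
cat >> h.py <<'E'
def to(tip,lean,ext=72.6):
    "tool dp and rot from the present pose to put the tip there, fingers leaning ahead by lean deg"
    a=np.radians(lean);z=np.array([np.sin(a),0,-np.cos(a)]);y=np.array([0,1.,0])
    Rt=np.c_[np.cross(y,z),y,z];o=robot.get_obs();Rc=R.from_euler("xyz",o["orientation"]).as_matrix()
    tcp=np.array(tip)-ext*z
    return "dp",(Rc.T@(tcp-o["tcp_pos"])).round(1),"rot",np.degrees(R.from_matrix(Rc.T@Rt).as_rotvec()).round(1),"tcp",tcp.round(1)
def st():
    o=robot.get_obs();Rc=R.from_euler("xyz",o["orientation"]).as_matrix()
    print("t",o["clock"],"tip",(o["tcp_pos"]+72.6*Rc[:,2]).round(1),"lean",np.degrees(np.arctan2(Rc[0,2],-Rc[2,2])).round(1),"F",o["force"].round(1),"q",o["joints"].round(2))
E
python3 - <<'E'
from h import *
n=np.array([-.342,0,.94])
print(to(np.array([527,-76,104])+95*n,20)); 
E
```

```text
('dp', array([-458.9, -548.3,   42.1]), 'rot', array([ -4.4, -19.7, -24.3]), 'tcp', array([469.7, -76. , 261.5]))
```

```bash
python3 -m jog '{"dp":[[-40,-26,0],[-80,-58,0],[-115,-92,2],[-145,-130,4],[-170,-163,6],[-192,-197,8],[-214,-231,10],[-237,-265,13],[-260,-298,16],[-284,-331,19]],"rot":[[0,0,0],[0,-2,-2],[-1,-4,-5],[-1,-6,-8],[-2,-9,-11],[-2,-11,-14],[-3,-14,-17],[-4,-16,-20],[-4,-18,-22],[-4.4,-19.7,-24.3]],"claw":[0,0,0,0,0,0,0,0,0,0]}' 20
python3 - <<'E'
from h import *
st();n=np.array([-.342,0,.94]);print(robot.tip_extent)
print(to(np.array([527,-76,104])+70*n,20)); 
E
```

```text
clock: 0.93
tcp_pos: [396.1, 216.7, 286.0]
orientation: [3.141, 0.351, -3.139]
force: [1.3, -0.0, 0.3]
grip_width: -0.001
grasp_force: 0.0
t 0.9333 tip [421.  216.8 217.9] lean 20.1 F [ 1.3 -0.   0.3] q [ 0.32 -0.34  2.24 -0.13  0.91 -1.19]
72.6
('dp', array([ -59.9, -293. ,   72.9]), 'rot', array([0.1, 0.1, 0.2]), 'tcp', array([478.2, -76. , 238. ]))
```

```bash
python3 -m jog '{"dp":[[-8,-38,8],[-16,-76,16],[-24,-114,24],[-32,-152,32],[-40,-190,40],[-48,-228,50],[-54,-264,62],[-60,-293,73],[-60,-293,73],[-60,-293,73]],"rot":[[0,0,0],[0,0,0],[0,0,0],[0,0,0],[0,0,0],[0,0,0],[0,0,0],[0,0,0],[0,0,0],[0,0,0]],"claw":[0,0,0,0,0,0,0,0,0,0]}'
python3 - <<'E'
from h import *
st();n=np.array([-.342,0,.94])
print(to(np.array([527,-76,104])+15*n,20))
for c in("top","scene"): cv2.imwrite(f"pics/{c}1.png",robot.capture(c)[:,:,::-1])
t=cv2.imread("pics/top1.png")[120:280,235:395];s=cv2.imread("pics/scene1.png")[90:250,160:320]
cv2.imwrite("pics/b1.png",cv2.resize(np.hstack([t,s]),None,fx=2.5,fy=2.5,interpolation=2))
o=robot.get_obs();tip=o["tcp_pos"]+72.6*R.from_euler("xyz",o["orientation"]).as_matrix()[:,2]
print(proj("top",tip),proj("scene",tip))
E
```

```text
clock: 1.77
tcp_pos: [477.8, -75.9, 237.0]
orientation: [3.138, 0.347, 3.137]
force: [-0.4, -0.5, 0.4]
grip_width: 0.001
grasp_force: 0.0
t 1.7667 tip [502.5 -75.8 168.7] lean 19.9 F [-0.4 -0.5  0.4] q [-0.42 -0.21  2.24  0.2   0.81 -2.1 ]
('dp', array([-0.9, -0.2, 54.2]), 'rot', array([ 0.1, -0.1, -0.2]), 'tcp', array([497. , -76. , 186.3]))
[302.42937298 245.75363766] [265.32691442 148.27708351]
```

View pics/b1.png

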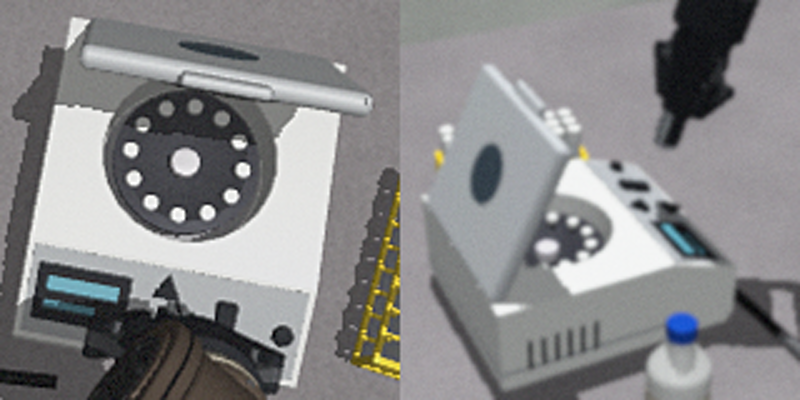

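The tip shows at (666,145) in the right-hand crop, against (663,146) predicted, so the calibration is sound. Now I'll descend along the normal.

```bash
Z='[0,0,0]'; python3 -m jog '{"dp":[[-1,0,20],[-1,0,35],[-1,0,48],[-1,0,56],[-1,0,60],[-1,0,62],[-1,0,62]],"rot":[[0,0,0],[0,0,0],[0,0,0],[0,0,0],[0,0,0],[0,0,0],[0,0,0]],"claw":[0,0,0,0,0,0,0]}'
python3 -c "
from h import *
st()"; python3 -m jog '{"dp":[[0,0,1],[0,0,2],[0,0,3],[0,0,3]],"rot":[[0,0,0],[0,0,0],[0,0,0],[0,0,0]],"claw":[0,0,0,0]}'
python3 -c "
from h import *
st()"
```

```text
clock: 2.45
tcp_pos: [500.4, -73.9, 180.4]
orientation: [3.14, 0.35, -3.141]
force: [-0.0, -0.3, 0.8]
grip_width: 0.001
grasp_force: 0.0
t 2.45 tip [525.3 -73.7 112.2] lean 20.0 F [-0.  -0.3  0.8] q [-0.4  -0.07  2.23  0.22  0.67 -2.12]
clock: 2.78
tcp_pos: [501.4, -74.5, 177.6]
orientation: [3.14, 0.35, 3.141]
force: [-0.2, -0.6, 0.5]
grip_width: -0.002
grasp_force: 0.0
t 2.7833 tip [526.3 -74.4 109.4] lean 20.1 F [-0.2 -0.6  0.5] q [-0.4  -0.06  2.23  0.22  0.66 -2.12]
```

```bash
for i in 1 2 3; do echo; done >/dev/null; python3 -m jog '{"dp":[[0,0,1],[0,0,2],[0,0,2]],"rot":[[0,0,0],[0,0,0],[0,0,0]],"claw":[0,0,0]}' | grep -E 'tcp|force'
python3 -m jog '{"dp":[[0,0,1],[0,0,1],[0,0,1]],"rot":[[0,0,0],[0,0,0],[0,0,0]],"claw":[0,0,0]}' | grep -E 'tcp|force'
python3 -m jog '{"dp":[[0,0,1],[0,0,1],[0,0,1]],"rot":[[0,0,0],[0,0,0],[0,0,0]],"claw":[0,0,0]}' | grep -E 'tcp|force'
```

```text
tcp_pos: [502.0, -74.5, 175.3]
force: [-0.2, 0.7, -1.4]
grasp_force: 0.0
tcp_pos: [502.4, -74.5, 174.6]
force: [0.8, -0.0, 0.7]
grasp_force: 0.1
tcp_pos: [502.8, -74.5, 173.7]
force: [-1.4, -0.8, 1.2]
grasp_force: 1.1
```

```bash
python3 -m jog '{"dp":[[0,0,1],[0,0,1],[0,0,1]],"rot":[[0,0,0],[0,0,0],[0,0,0]],"claw":[0,0,0]}' | grep -E 'tcp|force'
python3 -m jog '{"dp":[[0,0,1],[0,0,1],[0,0,1]],"rot":[[0,0,0],[0,0,0],[0,0,0]],"claw":[0,0,0]}' | grep -E 'tcp|force'
```

```text
tcp_pos: [503.1, -74.5, 172.8]
force: [-2.0, -0.3, 3.1]
grasp_force: 1.9
tcp_pos: [503.5, -74.5, 171.9]
force: [-3.8, -0.3, 3.9]
grasp_force: 2.7
```

```bash
python3 -m jog '{"dp":[[0,0,0.6],[0,0,0.6],[0,0,0.6]],"rot":[[0,0,0],[0,0,0],[0,0,0]],"claw":[0,0,0]}' | grep -E 'tcp|force'
python3 -m jog '{"dp":[[0,0,0.4],[0,0,0.4]],"rot":[[0,0,0],[0,0,0]],"claw":[0,0]}' | grep -E 'tcp|force'

```

```text
tcp_pos: [503.6, -74.5, 171.6]
force: [-5.6, -0.5, 7.6]
grasp_force: 4.6
tcp_pos: [503.7, -74.5, 171.6]
force: [-8.2, -0.2, 10.2]
grasp_force: 6.2
```

```bash
python3 -m jog '{"dp":[[0,0,-8],[0,0,-35],[-10,0,-70],[-18,0,-108],[-37,0,-145],[-66,0,-165],[-95,0,-172],[-125,0,-176],[-160,0,-165],[-195,0,-147]],"rot":[[0,0,0],[0,0,0],[0,0,0],[0,0,0],[0,0,0],[0,3,0],[0,6,0],[0,9,0],[0,12,0],[0,16,0]],"claw":[0,0,0,0,0,0,0,0,0,0]}'
python3 - <<'E'
from h import *
st();print(to([711,-75,297],0))
E
```

```text
clock: 5.28
tcp_pos: [638.4, -74.7, 379.2]
orientation: [-3.142, 0.074, 3.141]
force: [1.2, -0.5, 1.7]
grip_width: -0.002
grasp_force: 0.0
t 5.2833 tip [643.7 -74.7 306.8] lean 4.2 F [ 1.2 -0.5  1.7] q [-0.28  0.14  1.61  0.02  1.32 -1.85]
('dp', array([-71.7,  -0.3,  14.9]), 'rot', array([-0. ,  4.2, -0. ]), 'tcp', array([711. , -75. , 369.6]))
```

```bash
python3 -m jog '{"dp":[[-36,0,8],[-70,0,15],[-70,0,15],[-68,0,45],[-67,0,77],[-67,0,77]],"rot":[[0,2,0],[0,4.2,0],[0,4.2,0],[0,4.2,0],[0,4.2,0],[0,4.2,0]],"claw":[0,0,0,0,0,0]}'
python3 - <<'E'
from h import *
st()
for c in("top","scene"): cv2.imwrite(f"pics/{c}2.png",robot.capture(c)[:,:,::-1])
s=cv2.imread("pics/scene2.png")[60:250,140:330]
cv2.imwrite("pics/b2.png",cv2.resize(s,None,fx=3,fy=3,interpolation=2))
E
```

```text
clock: 5.78
tcp_pos: [706.2, -73.9, 293.9]
orientation: [3.136, -0.017, -3.141]
force: [-0.7, 0.3, -2.0]
grip_width: -0.001
grasp_force: 0.0
t 5.7833 tip [705.  -73.5 221.3] lean -1.0 F [-0.7  0.3 -2. ] q [-0.25  0.38  1.48  0.    1.3  -1.82]
```

View pics/b2.png

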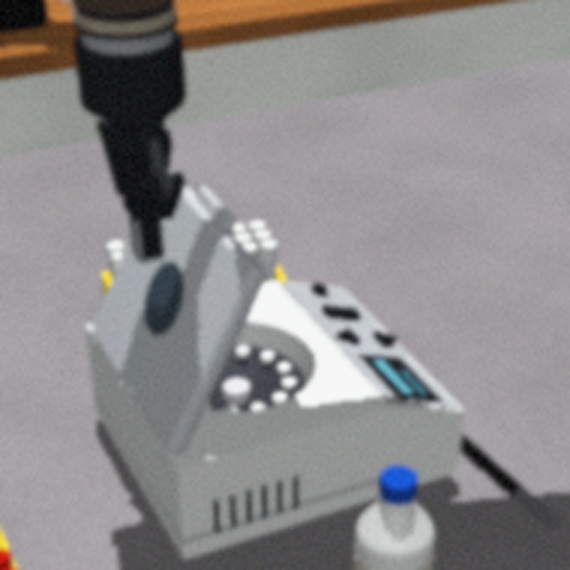

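The picture shows the tip at (150,255), behind the lid's top face and clear of it, with the lid unmoved. Next I'll work out the closing arc.

```bash
python3 - <<'E'
from h import *
st()
for th in(57,50,43,36,29,22,16,10,5,2,0):
    a=np.radians(th+8.25);print(th,to([724-139.4*np.cos(a)+11,-74,106+139.4*np.sin(a)],0))
E
```

```text
t 5.8833 tip [707.4 -74.2 228.8] lean -0.4 F [-0.  -0.   1.2] q [-0.25  0.37  1.47  0.    1.3  -1.82]
57 ('dp', array([31.3,  0.4, -3.5]), 'rot', array([ 0.2, -0.4, -0. ]), 'tcp', array([676.6, -74. , 305.2]))
50 ('dp', array([46.2,  0.4,  4.6]), 'rot', array([ 0.2, -0.4, -0. ]), 'tcp', array([661.6, -74. , 297.1]))
43 ('dp', array([60. ,  0.4, 14.5]), 'rot', array([ 0.2, -0.4, -0. ]), 'tcp', array([647.7, -74. , 287.3]))
36 ('dp', array([72.6,  0.4, 26.1]), 'rot', array([ 0.2, -0.4, -0. ]), 'tcp', array([635.1, -74. , 275.9]))
29 ('dp', array([83.6,  0.3, 39.1]), 'rot', array([ 0.2, -0.4, -0. ]), 'tcp', array([624., -74., 263.]))
22 ('dp', array([92.9,  0.3, 53.3]), 'rot', array([ 0.2, -0.4, -0. ]), 'tcp', array([614.6, -74. , 248.8]))
16 ('dp', array([99.5,  0.2, 66.3]), 'rot', array([ 0.2, -0.4, -0. ]), 'tcp', array([607.9, -74. , 235.9]))
10 ('dp', array([104.7,   0.2,  79.9]), 'rot', array([ 0.2, -0.4, -0. ]), 'tcp', array([602.6, -74. , 222.3]))
5 ('dp', array([1.079e+02, 1.000e-01, 9.170e+01]), 'rot', array([ 0.2, -0.4, -0. ]), 'tcp', array([599.3, -74. , 210.6]))
2 ('dp', array([1.094e+02, 1.000e-01, 9.880e+01]), 'rot', array([ 0.2, -0.4, -0. ]), 'tcp', array([597.8, -74. , 203.4]))
0 ('dp', array([1.101e+02, 1.000e-01, 1.036e+02]), 'rot', array([ 0.2, -0.4, -0. ]), 'tcp', array([597. , -74. , 198.6]))
```

```bash
python3 -m jog '{"dp":[[10,0,-1],[20,0,-2],[31,0,-3],[38,0,0],[46,0,5],[53,0,9],[60,0,14],[66,0,20],[72,0,26],[72,0,26]],"rot":[[0,0,0],[0,0,0],[0,0,0],[0,0,0],[0,0,0],[0,0,0],[0,0,0],[0,0,0],[0,0,0],[0,0,0]],"claw":[0,0,0,0,0,0,0,0,0,0]}'
python3 - <<'E'
from h import *
st()
for c in("top","scene"): cv2.imwrite(f"pics/{c}3.png",robot.capture(c)[:,:,::-1])
s=cv2.imread("pics/scene3.png")[60:250,140:330]
cv2.imwrite("pics/b3.png",cv2.resize(s,None,fx=3,fy=3,interpolation=2))
for th in(36,29,22,16,10,5,2,0):
    a=np.radians(th+8.25);print(th,to([724-139.4*np.cos(a)+11,-74,106+139.4*np.sin(a)],0)[1])
E
```

```text
clock: 6.72
tcp_pos: [635.1, -74.5, 275.7]
orientation: [3.139, -0.007, 3.142]
force: [0.7, 0.2, 0.3]
grip_width: -0.003
grasp_force: 0.1
t 6.7167 tip [634.6 -74.3 203.1] lean -0.4 F [0.7 0.2 0.3] q [-0.28  0.24  1.69  0.    1.22 -1.85]
36 [1.  0.6 0.8]
29 [12.1  0.5 13.7]
22 [21.5  0.5 27.9]
16 [28.1  0.4 40.9]
10 [33.3  0.4 54.5]
5 [36.5  0.4 66.3]
2 [38.   0.4 73.4]
0 [38.7  0.3 78.2]
```

View pics/b3.png

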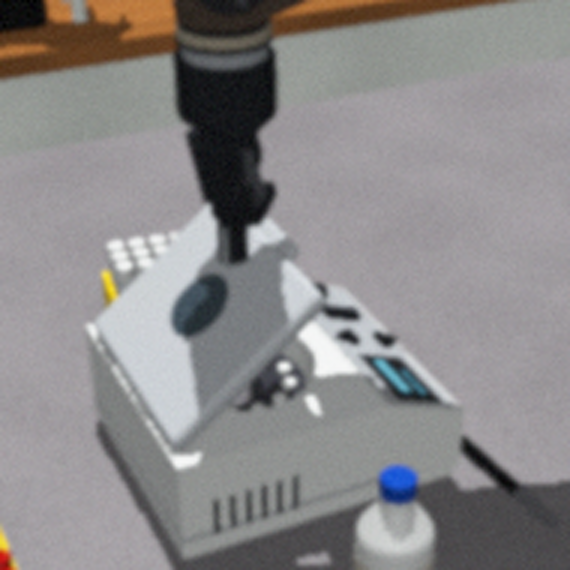

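The picture shows the fingertip at (235,258) on the lid's top face, and the lid about half closed with the tip near its front edge. I'll continue, down to about 3 mm above shut.

```bash
python3 -m jog '{"dp":[[6,0,7],[12,0,14],[17,0,21],[21,0,28],[25,0,35],[28,0,41],[31,0,48],[33,0,55],[36,0,65],[37,0,71]],"rot":[[0,0,0],[0,0,0],[0,0,0],[0,0,0],[0,0,0],[0,0,0],[0,0,0],[0,0,0],[0,0,0],[0,0,0]],"claw":[0,0,0,0,0,0,0,0,0,0]}'
python3 -m jog '{"dp":[[0,0,2],[0,0,3],[0,0,4],[0,0,4]],"rot":[[0,0,0],[0,0,0],[0,0,0],[0,0,0]],"claw":[0,0,0,0]}'
python3 -c "
from h import *
st()"
```

```text
clock: 7.65
tcp_pos: [598.8, -74.4, 205.2]
orientation: [3.139, -0.004, -3.142]
force: [0.3, -0.3, -0.0]
grip_width: 0.002
grasp_force: 0.4
clock: 7.98
tcp_pos: [599.8, -74.5, 203.0]
orientation: [3.14, -0.003, -3.142]
force: [0.4, 1.4, -0.3]
grip_width: -0.005
grasp_force: 0.0
t 7.9833 tip [599.6 -74.4 130.4] lean -0.1 F [ 0.4  1.4 -0.3] q [-0.29  0.24  1.83  0.    1.08 -1.86]
```

```bash
python3 -m jog '{"dp":[[0,0,1],[0,0,2],[0,0,3],[0,0,3]],"rot":[[0,0,0],[0,0,0],[0,0,0],[0,0,0]],"claw":[0,0,0,0]}'|grep -E "tcp|force"
python3 -m jog '{"dp":[[0,0,1],[0,0,1],[0,0,1]],"rot":[[0,0,0],[0,0,0],[0,0,0]],"claw":[0,0,0]}'|grep -E "tcp|force"
python3 -m jog '{"dp":[[0,0,1],[0,0,1],[0,0,1]],"rot":[[0,0,0],[0,0,0],[0,0,0]],"claw":[0,0,0]}'|grep -E "tcp|force"
```

```text
tcp_pos: [599.6, -74.5, 199.9]
force: [-0.4, -0.2, 0.4]
grasp_force: 0.3
tcp_pos: [599.6, -74.5, 198.9]
force: [-0.9, -0.3, 0.1]
grasp_force: 0.1
tcp_pos: [599.6, -74.5, 198.0]
force: [-0.7, -0.4, 1.7]
grasp_force: 0.5
```

```bash
python3 -m jog '{"dp":[[0,0,1],[0,0,1],[0,0,1]],"rot":[[0,0,0],[0,0,0],[0,0,0]],"claw":[0,0,0]}'|grep -E "tcp|force"
python3 -m jog '{"dp":[[0,0,1],[0,0,1],[0,0,1]],"rot":[[0,0,0],[0,0,0],[0,0,0]],"claw":[0,0,0]}'|grep -E "tcp|force"
```

```text
tcp_pos: [599.6, -74.5, 197.5]
force: [-1.9, 0.5, 4.9]
grasp_force: 2.3
tcp_pos: [599.6, -74.6, 197.0]
force: [-4.6, 1.0, 7.2]
grasp_force: 3.7
```

```bash
python3 -m jog '{"dp":[[0,0,1],[0,0,1],[0,0,1]],"rot":[[0,0,0],[0,0,0],[0,0,0]],"claw":[0,0,0]}'|grep -E "tcp|force"
python3 -m jog '{"dp":[[0,0,1],[0,0,1],[0,0,1]],"rot":[[0,0,0],[0,0,0],[0,0,0]],"claw":[0,0,0]}'|grep -E "tcp|force"
```

```text
tcp_pos: [599.6, -74.6, 196.7]
force: [-5.0, 0.9, 8.6]
grasp_force: 4.9
tcp_pos: [599.5, -74.6, 196.3]
force: [-5.8, 0.5, 12.7]
grasp_force: 6.1
```

```bash
python3 -m jog '{"dp":[[0,0,-8],[0,0,-35],[20,-8,-60],[50,-20,-60],[80,-33,-60],[110,-45,-58],[134,-50,-50],[134,-50,-50],[134,-50,-50]],"rot":[[0,0,0],[0,0,0],[0,-3,0],[0,-8,0],[0,-13,0],[0,-17,0],[0,-20,0],[0,-20,0],[0,-20,0]],"claw":[0,0,0,0,0,0,0,0,0]}'|grep -E "clock|tcp|force"
python3 - <<'E'
from h import *
st();n=np.array([-.342,0,.94]);print(to(np.array([510.5,-123.5,99])+12*n,20))
for c in("top","scene"): cv2.imwrite(f"pics/{c}4.png",robot.capture(c)[:,:,::-1])
t=cv2.imread("pics/top4.png")[120:280,235:395];s=cv2.imread("pics/scene4.png")[90:250,160:320]
cv2.imwrite("pics/b4.png",cv2.resize(np.hstack([t,s]),None,fx=2.5,fy=2.5,interpolation=2))
E
```

```text
clock: 10.57
tcp_pos: [464.0, -124.4, 242.7]
force: [-0.2, -0.3, 1.2]
grasp_force: 0.0
t 10.5667 tip [ 488.5 -124.3  174.4] lean 19.8 F [-0.2 -0.3  1.2] q [-0.54 -0.22  2.24  0.24  0.85 -2.24]
('dp', array([ 5.1,  0.8, 66.4]), 'rot', array([ 0.1, -0.2, -0.2]), 'tcp', array([ 481.6, -123.5,  178.5]))
```

View pics/b4.png

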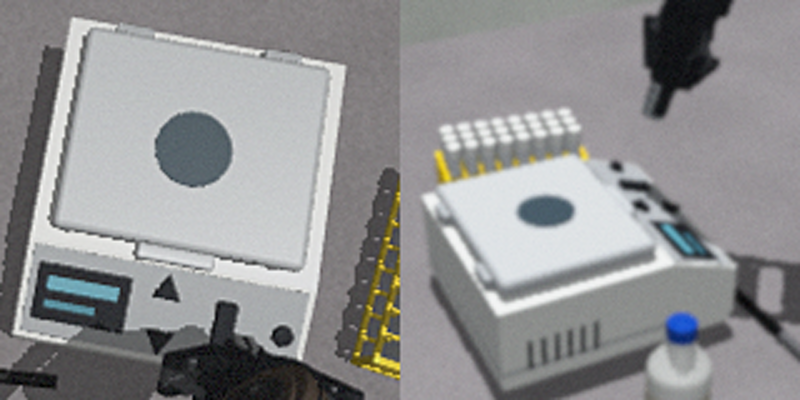

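The picture shows the lid flat and shut, its port at (193,148) in the left crop and its lip at (175,255). The bar key is at (226,318), just ahead of the gripper. Next I'll press the start key.

```bash
python3 -m jog '{"dp":[[2,0,20],[4,1,38],[5,1,52],[5,1,62],[5,1,66],[5,1,71],[5,1,74],[5,1,74]],"rot":[[0,0,0],[0,0,0],[0,0,0],[0,0,0],[0,0,0],[0,0,0],[0,0,0],[0,0,0]],"claw":[0,0,0,0,0,0,0,0]}'|grep -E "clock|tcp|force"
python3 - <<'E'
from h import *
st();n=np.array([-.342,0,.94]);print(to(np.array([510.5,-123.5,99]),20))
E
```

```text
clock: 11.33
tcp_pos: [486.5, -123.5, 172.9]
force: [0.7, -0.1, -0.7]
grasp_force: 0.0
t 11.3333 tip [ 511.2 -123.4  104.6] lean 19.8 F [ 0.7 -0.1 -0.7] q [-0.51 -0.06  2.24  0.27  0.68 -2.27]
('dp', array([ 2.7, -0. ,  5.1]), 'rot', array([ 0.1, -0.2, -0. ]), 'tcp', array([ 485.7, -123.5,  167.2]))
```

```bash
python3 -m jog '{"dp":[[2,0,1],[2,0,2],[2,0,3],[2,0,4],[2,0,4]],"rot":[[0,0,0],[0,0,0],[0,0,0],[0,0,0],[0,0,0]],"claw":[0,0,0,0,0]}'|grep -E "tcp|force"
python3 -m jog '{"dp":[[0,0,1],[0,0,1],[0,0,1]],"rot":[[0,0,0],[0,0,0],[0,0,0]],"claw":[0,0,0]}'|grep -E "tcp|force"
python3 -m jog '{"dp":[[0,0,1],[0,0,1],[0,0,1]],"rot":[[0,0,0],[0,0,0],[0,0,0]],"claw":[0,0,0]}'|grep -E "tcp|force"
```

```text
tcp_pos: [485.5, -123.5, 168.5]
force: [0.2, 0.4, 0.5]
grasp_force: 0.0
tcp_pos: [485.9, -123.5, 167.7]
force: [-0.9, 0.7, 1.5]
grasp_force: 1.0
tcp_pos: [486.3, -123.5, 166.8]
force: [-2.5, 0.7, 3.1]
grasp_force: 1.8
```

```bash
python3 -m jog '{"dp":[[0,0,1],[0,0,1],[0,0,1]],"rot":[[0,0,0],[0,0,0],[0,0,0]],"claw":[0,0,0]}'|grep -E "tcp|force"
python3 -m jog '{"dp":[[0,0,0.7],[0,0,0.7],[0,0,0.7]],"rot":[[0,0,0],[0,0,0],[0,0,0]],"claw":[0,0,0]}'|grep -E "tcp|force"
```

```text
tcp_pos: [486.7, -123.5, 165.9]
force: [-3.0, -0.1, 3.9]
grasp_force: 2.6
tcp_pos: [486.9, -123.5, 165.5]
force: [-5.4, -0.4, 6.7]
grasp_force: 4.4
```

```bash
python3 -m jog '{"dp":[[0,0,-6],[0,0,-25],[0,0,-55],[0,0,-85],[0,0,-100],[0,0,-100],[0,0,-100],[0,0,-100]],"rot":[[0,0,0],[0,0,0],[0,0,0],[0,0,0],[0,0,0],[0,0,0],[0,0,0],[0,0,0]],"claw":[0,0,0,0,0,0,0,0]}'
python3 - <<'E'
from h import *
st();im=robot.capture("top");cv2.imwrite("pics/top5.png",im[:,:,::-1]);cv2.imwrite("pics/b5.png",im[100:300,170:460,::-1].repeat(2,0).repeat(2,1))
E
```

```text
clock: 13.42
tcp_pos: [452.4, -123.2, 257.4]
orientation: [3.138, 0.344, 3.14]
force: [-0.2, 0.0, -0.3]
grip_width: -0.001
grasp_force: 0.0
t 13.4167 tip [ 476.9 -123.   189. ] lean 19.7 F [-0.2  0.  -0.3] q [-0.55 -0.27  2.25  0.23  0.89 -2.25]
```

View pics/b5.png

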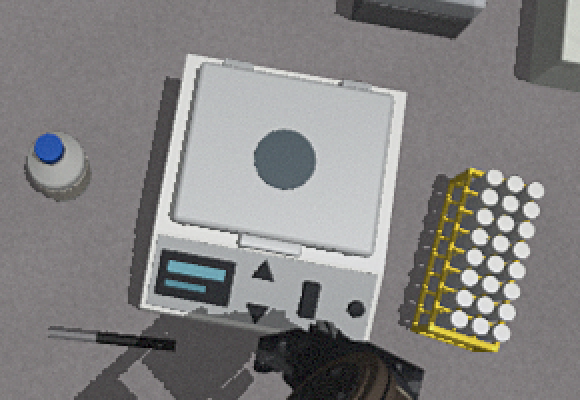

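The lid is shut, with its port at (285,158). The keys are up, the bottle (50,165), rack and marker are where they were, and the arm is clear.

```bash
python3 -c "
from rig import robot
print(robot.job_done())"
```

```text
the job is handed in; nothing more can be done
None
```

I tapped the up key, pushed the lid shut and tapped the start key, in that order, and handed the job in at about 13.5 s; both keys reached their stops, no push passed about 15 N, and the final picture shows the lid shut and the bottle, rack and marker where they were.

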